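# Recharge the lens cleaner and hang up the safety glasses

## Task

Get the eyewear station ready for the next shift: charge the cleaner can by taking it out of its dish and pressing it, upright, all the way down on the sprung pad of the filler and holding it there for three seconds, then stand it back upright in its dish. Hang every pair of safety glasses that is on the bench over the drying bar, right way up with the arms lying across the bar, lenses on one side and ear hooks on the other, so that each hangs level and still on the bar alone, clear of the bench. Leave the other tools where they are.

Things in the scene. Friction and masses are not known exactly. Their poses are not given: they have to be found in the camera images.
- glasses_1: a pair of black-framed safety glasses, open, lying right way up on the bench, 35 g (may be absent). 142 mm long (x), 144 mm wide (y), 44 mm high. Origin: centre of the underside, at bench level; z up. The lenses stand across the -x end (x = -61 to -72 mm, z = 1 to 44 mm); the two arms run along x at y = +-58 to +-72 mm and end in ear hooks that reach down to z = 0 at x = +44 to +72 mm
- glasses_2: a second pair, just like glasses_1 (may be absent). Undersides of the arms: z = 32 mm from x = -61 to -24 mm, z = 28 mm from x = -24 to +24 mm. Centre of mass of a pair: x = -45 mm, z = 28 mm; so it lies steadily on the bar only with the bar's middle line under x = -30 to -42 mm
- glasses_3: a third pair, just like glasses_1 (may be absent)
- bar: the drying bar, fixed to the bench: a horizontal flat wooden bar 560 mm long along its own y, 36 mm wide (x) and 12 mm thick, its flat top at z = 45 mm, on a steel post under either end (268 mm from the middle; room for three pairs side by side at 165 mm spacing). Origin: on the bench under the middle of the bar; x across the bar
- bar_mid (a point): middle of the bar's top face
- can: the cleaner can: a spray can 65 mm in diameter; straight body up to z = 170 mm, narrow valve on top to z = 203 mm; about 0.26 kg. Origin: centre of its underside, z up. It stands in the dish at the start
- dish: a shallow round aluminium dish, fixed to the bench: outside 94 mm, inside 84 mm in diameter, rim 12 mm high, inner floor 4 mm above the bench. Origin: centre of its underside
- filler: the filler: a fixed grey housing 104 x 104 mm, 30 mm high, carrying the sprung pad in its middle. Origin: centre of its underside
- pad_top (a point): centre of the top face of the round sprung pad, 76 mm in diameter, 54 mm above the bench when not pressed; moves down with it
- pad (a joint): how far the pad is pressed down: 0 = up, 0.012 m = fully down. The spring takes 4.5 N to start and 8 N to be fully down, where it meets a hard stop; the can's own weight does not press it
- caliper: caliper lying on the bench, to be left alone; origin at the centre of its underside
- wrench: small spanner lying on the bench, to be left alone
- slug: turned steel slug, 38 mm in diameter, 45 mm high, to be left alone
- bolt: upright hex bolt, 68 mm high, to be left alone
- bridge_1 (a point): top of the bridge between the lenses of glasses_1 (x = -64, y = 0, z = 44 mm in its frame); the bridge is about 7 mm thick along x and 14 mm high: take the pair here from above, fingers closing along x
- bridge_2 (a point): the same point of glasses_2
- bridge_3 (a point): the same point of glasses_3

How it is judged:
By the outcome, as a careful person would: the job done as asked, in the order asked, and still so for the second after the job is handed in, with the robot touching nothing.
Of glasses_1, glasses_2, glasses_3 only 2 to 3 are there at a start; the rules pass over those that are not, and their reading is None.
At some moment in a run one of glasses_1, glasses_2, glasses_3 may be knocked a few centimetres aside while the robot is not near it.
Once in a run the grip may slacken for a moment while it holds something.
It also fails if it takes over 210 s, if anything falls off the work surface, if the arm or the gripper's body presses on something with over 40 N, if the wrist force passes 120 N, or if a joint passes its speed limit or range.

## Robot

A 6-joint arm with a two-finger parallel gripper is mounted at the origin on a cart in front of the work surface, level with it; the furniture and walls round the work are solid. World frame = base frame: x ahead of the robot, y to its left, z up, the work surface at z = 0. Lengths are in m, angles in rad, forces in N, time in s.
With the tool pointing down it reaches from about 0.25 to 0.775 m from the base axis. Payload 4 kg.
Tool frame: the origin (TCP) lies at the centre of the arm's flange, where the gripper is bolted on; the fingertips stand 199 mm ahead of it and the grasp point (between the pads) lies 180 mm ahead of it (robot.tcp_to_tips is the z of the fingertips in the tool frame, in m); z points along the fingers, y is the line along which they close (so a half turn about z gives the same grasp; the last joint's range is limited). The gripper opens to 94 mm and grips with 3 to 60 N. Pads are 16 mm wide; open, the fingers measure 119 mm over their backs; the gripper's body (75 mm by 177 mm) begins 78 mm behind the grasp point.
Start: joints at [-1.444, 0.087, 1.371, -0, 1.684, -0.103], TCP at [0.125, -0.536, 0.405] pointing down, gripper open.
Joint ranges: [-3.1, 3.1], [-0.76, 2.03], [0.27, 2.55], [-1.08, 4.22], [0.17, 2.65], [-2.57, 2.57]. Speed limits (rad/s): [2.79, 2.79, 3.14, 3.14, 3.14, 3.14].

## Interface

Orientations are given as [roll, pitch, yaw] about the fixed x, y, z axes, in that order (R = Rz(yaw) Ry(pitch) Rx(roll)).
In Python, from bench import robot gives the robot as it stands.
- The arm moves only by the tool play_rows, never from a script. Its arguments are lists of equal length, an entry for each row: "translation": the shift along the tool's x, y, z scaled (see below), a list of three; "twist": the turn, a rotation vector about the tool's x, y, z scaled (see below), a list of three; "gripper": the opening, from -1 (shut) to 1 (fully open). A call has 1 to 8 rows; each row shifts and turns the commanded pose from where the row before left it, along the tool's axes as they then stand; what a row does not reach is not made up. The controller multiplies each number of a shift by 0.04 m and each number of a turn by 0.1 rad. A row lasts 1/10 s, in which the tool goes at most 50 mm and 8.59 degrees, less where a joint would pass 70% of its speed; a pose out of reach is approached as far as the arm can. A call with a number of a shift or a turn outside -1 to 1 is refused whole. A call with a gripper value outside its range is refused whole. The fingers move at their own pace and stop on an object; the grip force is fixed at half the most. Time passes only in rows, so rows that do not move let the fingers close. It gives the time, the measured TCP pose, the force, the opening and the grip force at its end, in the units of the state.
- robot.get_obs(): the state, without advancing time (a new reading comes with each control period).
- robot.snapshot(name): name is "scene" or "top"; returns the picture (480x640x3 uint8, red, green, blue); there is no depth.
- robot.camera_model(name): a dict with "camera_matrix" (3x3 intrinsics, pixels), "rvec" (rotation vector, rad) and "tvec" (3), from world to camera coordinates, as OpenCV has them. Camera axes: x right, y down, z forward; pixel columns grow to the right and rows downward; lengths in m; the calibration is good to about 2 mm. A picture is of the moment at which its call begins. camera_model takes no time and is no camera call.
- robot.close_job(): hands the job in; it is judged then, once.
Trained networks look in the newest picture that a camera, given by its name, has taken for a name from the list of things; names that differ only in an ending like _2 or _b are one class to them, and where a whole thing is asked for, a point or a joint stands for the part that bears it (a point fixed in the world has none). Each returns a list of dicts, best first, with "score" (0 to 1); they miss things now and then, are a little off and sometimes report something else, mostly with a low value. They report only what shows in the picture. A call takes as long as a camera call.
- robot.recognise(name, camera): "centre" ([x, y, z] in m, in world coordinates, good to about 4 mm: the middle of the surface that is visible of it).
- robot.spot_point(name, camera): "centre" ([x, y, z] in m, in world coordinates, good to about 4 mm: a listed point, or the origin of a listed thing).
The state is a dict: "time": time; "joint_positions": joint angles; "qvel": joint speeds; "joint_torque": joint torques, N m; "tool_pos": TCP position; "ee_rot": TCP orientation; "wrist_force": force on the tool from outside, world axes, zero at the start; "wrist_torque": the same for the moment, N m; "width": finger opening in m; "finger_force": force on a finger pad.
Only numpy, scipy, OpenCV 4.12 (cv2) and the standard library are available. Lean on these libraries where they do the work, as an engineer would, in place of code of your own. Each camera call takes 0.05 s, during which the arm holds its last target. There are 200 camera calls.

## Working session

There is one attempt and no reset: what is moved stays moved. The work goes in short steps, Python scripts to look and compute and a tool call to move; the robot and the scene stay as the last step left them, time stands still between calls to the robot, and variables do not carry over. Pictures are saved under pics/ and viewed, at most 14 in all, crops included, and the job is handed in when it is done.

Besides the shell and the picture viewer there is one more tool, called after "Request:" as name(argument=value, ...) on one line, values as JSON. play_rows: Moves the arm, as the interface text tells. Its arguments: {"type":"object","properties":{"translation":{"type":"array","items":{"type":"array","items":{"type":"number","minimum":-1,"maximum":1}}},"twist":{"type":"array","items":{"type":"array","items":{"type":"number","minimum":-1,"maximum":1}}},"gripper":{"type":"array","items":{"type":"number"}}},"required":["translation","twist","gripper"]}

```bash
mkdir -p pics; ls; cat > look.py <<'E'
import sys,cv2,numpy as np
from bench import robot
def snap(c,n):
    im=robot.snapshot(c); cv2.imwrite(f'pics/{n}.png',im[:,:,::-1]); return im
def pr(names,cam,pts=()):
    for n in names:
        for d in robot.recognise(n,cam)[:4]: print(cam,n,'rec',np.round(d['centre'],3),round(d['score'],2))
    for n in pts:
        for d in robot.spot_point(n,cam)[:4]: print(cam,n,'pt',np.round(d['centre'],3),round(d['score'],2))
E
python3 - <<'E'
from look import *
o=robot.get_obs(); print({k:np.round(v,3) for k,v in o.items()})
for c in('scene','top'):
    snap(c,c+'0'); m=robot.camera_model(c); R=cv2.Rodrigues(np.array(m['rvec']))[0]; print(c,-R.T@np.array(m['tvec']).ravel())
    pr([],c,['glasses_1','bridge_1','bar','bar_mid','can','dish','filler','pad_top','caliper','wrench','slug','bolt'])
E
```

```text
pics
{'time': np.float64(0.0), 'joint_positions': array([-1.444,  0.088,  1.372, -0.   ,  1.684, -0.103]), 'qvel': array([-0.001,  0.002,  0.001,  0.001, -0.001, -0.   ]), 'joint_torque': array([-1.0000e-03, -3.4018e+01, -3.0243e+01,  7.2000e-02,  3.3000e-02,
       -0.0000e+00]), 'tool_pos': array([ 0.125, -0.535,  0.404]), 'ee_rot': array([-3.139, -0.   ,  0.23 ]), 'wrist_force': array([-0.467, -0.68 , -0.201]), 'wrist_torque': array([-0.003, -0.022,  0.048]), 'finger_force': np.float64(0.0), 'width': np.float64(0.094)}
scene [0.27660721 0.85701596 1.38124539]
scene glasses_1 pt [ 0.466 -0.004 -0.   ] 0.51
scene bridge_1 pt [0.417 0.333 0.043] 0.92
scene bridge_1 pt [0.411 0.143 0.044] 0.66
scene bar_mid pt [ 0.554 -0.395  0.008] 0.65
scene bar_mid pt [0.615 0.142 0.049] 0.59
scene dish pt [ 0.558 -0.389 -0.   ] 0.45
scene dish pt [ 0.619 -0.251  0.049] 0.39
scene filler pt [ 0.624 -0.248 -0.004] 0.9
scene pad_top pt [ 0.617 -0.252  0.052] 0.91
scene caliper pt [ 0.755 -0.101 -0.004] 0.61
scene wrench pt [ 0.525  0.555 -0.001] 0.73
scene slug pt [0.632 0.476 0.   ] 0.57
scene slug pt [0.415 0.334 0.045] 0.26
scene bolt pt [ 0.661 -0.36   0.001] 0.65
top [0.39026434 0.05311183 1.50353568]
top bridge_1 pt [0.411 0.143 0.044] 0.72
top bridge_1 pt [0.42  0.329 0.046] 0.65
top bridge_1 pt [ 0.403 -0.005  0.042] 0.64
top bar pt [ 0.618  0.138 -0.   ] 0.6
top bar_mid pt [0.611 0.138 0.045] 0.58
top can pt [ 0.557 -0.392  0.007] 0.78
top can pt [ 0.52   0.55  -0.002] 0.49
top dish pt [ 0.557 -0.393 -0.004] 0.52
top filler pt [ 0.617 -0.252 -0.002] 0.96
top pad_top pt [ 0.619 -0.251  0.054] 0.56
top caliper pt [ 0.749 -0.098 -0.002] 0.85
top caliper pt [0.521 0.554 0.003] 0.68
top caliper pt [ 0.668 -0.362  0.005] 0.33
top wrench pt [ 0.521  0.553 -0.001] 0.69
top slug pt [0.629 0.472 0.003] 0.8
top bolt pt [ 0.666 -0.362  0.004] 0.58
top bolt pt [ 0.616 -0.25   0.049] 0.36
```

View pics/top0.png

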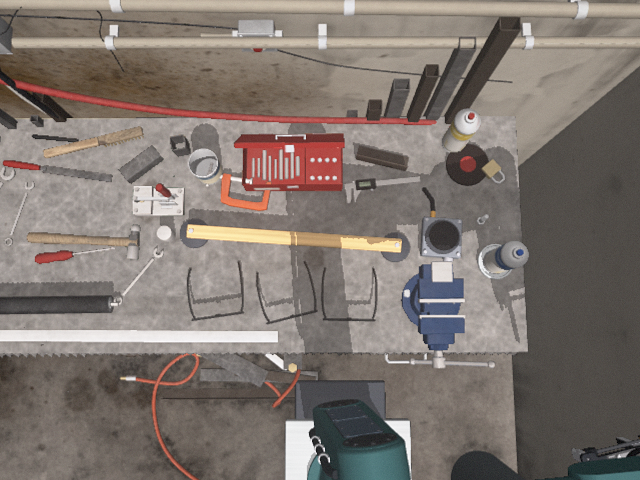

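View pics/scene0.png

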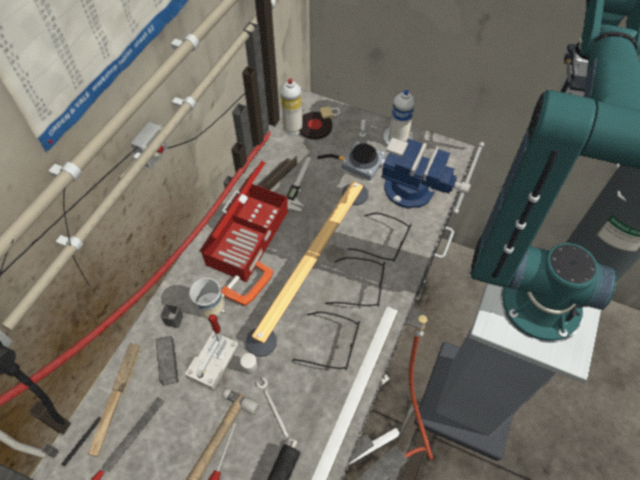

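The top view shows three pairs of glasses at (215,295), (287,293) and (350,293). Their lens side faces the robot, and the bar runs from (195,233) to (400,243). The filler is at (442,237) and the can in its dish at (505,257). A vise stands at (440,300).

The can comes first. I'll turn the tool to yaw 0 and lift it.

Request:
play_rows(translation=[[0,0,-0.5],[0,0,-0.5],[0,0,-0.5],[0,0,0]], twist=[[0,0,0.77],[0,0,0.77],[0,0,0.77],[0,0,0]], gripper=[1,1,1,1])

```text
time: 1.7
tool_pos: [0.1253, -0.5356, 0.4682]
ee_rot: [3.135, -0.001, -0.001]
wrist_force: [0.1, -0.8, 1.0]
width: 0.0939
finger_force: 0.0
```

```bash
cat >> look.py <<'E'
def proj(P,cam):
    m=robot.camera_model(cam); return cv2.projectPoints(np.array(P,float).reshape(-1,1,3),np.array(m['rvec']),np.array(m['tvec']),np.array(m['camera_matrix']),None)[0].reshape(-1,2)
def unproj(uv,z,cam):
    m=robot.camera_model(cam); R=cv2.Rodrigues(np.array(m['rvec']))[0]; t=np.array(m['tvec']).ravel()
    r=(np.linalg.inv(np.array(m['camera_matrix']))@np.c_[uv,np.ones(len(uv))].T).T@R; C=-R.T@t
    return C+r*((z-C[2])/r[:,2])[:,None]
def go(x,y,z,yaw=None):
    """tool-unit move to put grasp point at x,y,z (tool down)"""
    o=robot.get_obs(); p=o['tool_pos']; w=o['ee_rot'][2]
    d=np.array([x,y,z+.18])-p
    print('t',round(float(o['time']),1),'grasp at',np.round(p-[0,0,.18],4),'rot',np.round(o['ee_rot'],3),'F',np.round(o['wrist_force'],1),'w',round(float(o['width']),4))
    print('units',np.round(np.array([d[0]*np.cos(w)+d[1]*np.sin(w),d[0]*np.sin(w)-d[1]*np.cos(w),-d[2]])/.04,2), 'turn', None if yaw is None else round(-(yaw-w)/.1,2))
E
python3 - <<'E'
from look import *
go(.557,-.391,.29,0)
im=cv2.imread('pics/top0.png'); h=cv2.cvtColor(im,cv2.COLOR_BGR2HSV)
m=cv2.inRange(h,(12,60,110),(32,255,255)); m[:220]=0;m[260:]=0;m[:,:180]=0;m[:,410:]=0
n,l,s,c=cv2.connectedComponentsWithStats(m); i=1+np.argmax(s[1:,4]); m=(l==i)
v,u=np.nonzero(m); print(s[i])
P=unproj(np.c_[u,v],.045,'top')[:,:2]; r=cv2.minAreaRect((P*1000).astype(np.float32)); print(r, np.round(cv2.boxPoints(r)))
f=cv2.fitLine(P.astype(np.float32),cv2.DIST_L2,0,.01,.01).ravel(); print(f)
E
```

```text
t 1.7 grasp at [ 0.1253 -0.5356  0.2882] rot [ 3.135e+00 -1.000e-03 -1.000e-03] F [ 0.1 -0.8  1. ] w 0.0939
units [10.79 -3.63 -0.04] turn -0.01
[ 186  224  216   29 3037]
((613.5923461914062, 138.2578582763672), (560.0045166015625, 38.4608268737793), 85.84535217285156) [[ 574. -140.]
 [ 612. -142.]
 [ 653.  416.]
 [ 615.  419.]]
[0.07295293 0.9973354  0.61384994 0.13801591]
```

Request:
play_rows(translation=[[0.9,-0.3,0],[0.9,-0.3,0],[0.9,-0.3,0],[0.9,-0.3,0],[0.9,-0.3,0],[0.9,-0.3,0],[0.9,-0.3,0],[0.9,-0.3,0]], twist=[[0,0,0],[0,0,0],[0,0,0],[0,0,0],[0,0,0],[0,0,0],[0,0,0],[0,0,0]], gripper=[1,1,1,1,1,1,1,1])

```text
time: 2.5
tool_pos: [0.4148, -0.4392, 0.4632]
ee_rot: [-3.14, 0.001, 0.001]
wrist_force: [0.4, -0.1, 0.5]
width: 0.0943
finger_force: 0.0
```

Request:
play_rows(translation=[[0.9,-0.3,0],[0.9,-0.3,0],[0.9,-0.3,0],[0.9,-0.3,0],[0,0,0],[0,0,0],[0,0,0]], twist=[[0,0,0],[0,0,0],[0,0,0],[0,0,0],[0,0,0],[0,0,0],[0,0,0]], gripper=[1,1,1,1,1,1,1])

```text
time: 3.2
tool_pos: [0.5567, -0.3926, 0.4641]
ee_rot: [-3.141, 0.001, -0.002]
wrist_force: [-0.2, -0.7, 0.1]
width: 0.0941
finger_force: 0.0
```

```bash
python3 - <<'E'
from look import *
go(.557,-.391,.15,0)
for c in('scene','top'):
    snap(c,c+'1'); pr([],c,['can','dish'])
    print(proj([[.557,-.391,.004],[.557,-.391,.174],[.557,-.391,.207]],c))
im=np.hstack([cv2.resize(cv2.imread('pics/scene1.png')[60:220,330:490],None,fx=2.5,fy=2.5),cv2.resize(cv2.imread('pics/top1.png')[180:340,430:590],None,fx=2.5,fy=2.5)])
cv2.imwrite('pics/c1.png',im)
E
```

```text
t 3.2 grasp at [ 0.5567 -0.3926  0.2841] rot [-3.141e+00  1.000e-03 -2.000e-03] F [-0.2 -0.7  0.1] w 0.0941
units [ 0.01 -0.04  3.35] turn -0.02
scene can pt [ 0.557 -0.391  0.007] 0.88
scene dish pt [ 0.558 -0.39   0.002] 0.38
scene dish pt [ 0.618 -0.25   0.049] 0.33
[[397.06725262 137.5445154 ]
 [403.98935801  98.45464997]
 [405.47120406  90.08650772]]
top can pt [ 0.554 -0.392  0.004] 0.87
top dish pt [ 0.556 -0.394 -0.001] 0.84
top dish pt [ 0.667 -0.362  0.004] 0.26
[[493.80565205 260.61334578]
 [514.85510824 252.54606351]
 [519.56997965 250.73907153]]
```

View pics/c1.png

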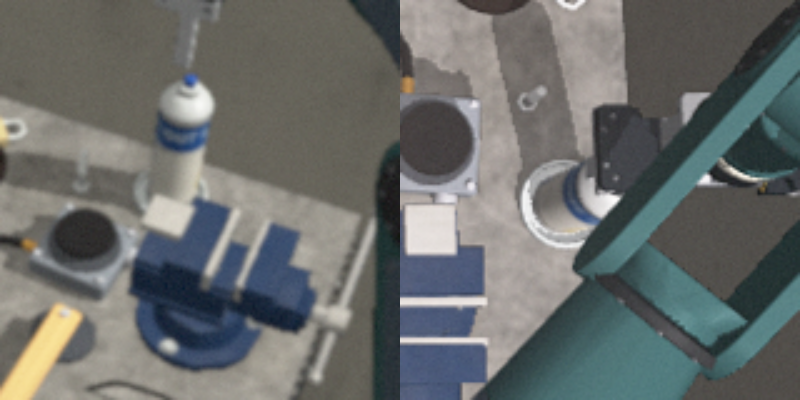

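The can stands centred under the gripper in the dish, and the vise sits lower and off to the side. I'll go down and grip.

Request:
play_rows(translation=[[0,0,0.85],[0,0,0.85],[0,0,0.85],[0,0,0.8],[0,0,0]], twist=[[0,0,0],[0,0,0],[0,0,0],[0,0,0],[0,0,0]], gripper=[1,1,1,1,1])

```text
time: 4.0
tool_pos: [0.5562, -0.3915, 0.3241]
ee_rot: [-3.134, 0.009, -0.002]
wrist_force: [0.0, -0.3, -0.5]
width: 0.0938
finger_force: 0.0
```

Request:
play_rows(translation=[[0,0,0],[0,0,0],[0,0,0],[0,0,0],[0,0,0],[0,0,0],[0,0,0],[0,0,0]], twist=[[0,0,0],[0,0,0],[0,0,0],[0,0,0],[0,0,0],[0,0,0],[0,0,0],[0,0,0]], gripper=[-1,-1,-1,-1,-1,-1,-1,-1])

```text
time: 4.8
tool_pos: [0.5577, -0.3922, 0.333]
ee_rot: [3.139, -0.003, -0.001]
wrist_force: [0.4, -0.7, 6.7]
width: 0.0647
finger_force: 30.0
```

Request:
play_rows(translation=[[0,0,-0.3],[0,0,-0.5],[0,0,-0.5],[0,0,-0.5],[0,0,-0.5],[0,0,-0.5],[0,0,0],[0,0,0]], twist=[[0,0,0],[0,0,0],[0,0,0],[0,0,0],[0,0,0],[0,0,0],[0,0,0],[0,0,0]], gripper=[-1,-1,-1,-1,-1,-1,-1,-1])

```text
time: 5.6
tool_pos: [0.5575, -0.3921, 0.4422]
ee_rot: [-3.141, 0.0, -0.001]
wrist_force: [-0.2, -0.1, -1.7]
width: 0.0651
finger_force: 30.0
```

```bash
python3 - <<'E'
from look import *
go(.618,-.251,.25,0)
snap('scene','s2'); pr([],'scene',['can'])
E
```

```text
t 5.6 grasp at [ 0.5575 -0.3921  0.2622] rot [-3.141e+00  0.000e+00 -1.000e-03] F [-0.2 -0.1 -1.7] w 0.0651
units [ 1.51 -3.53  0.3 ] turn -0.01
scene can pt [ 0.554 -0.392  0.116] 0.94
```

Request:
play_rows(translation=[[0.5,-0.3,0],[0.5,-0.5,0],[0.5,-0.7,0],[0,-0.7,0],[0,-0.7,0],[0,-0.6,0],[0,0,0],[0,0,0]], twist=[[0,0,0],[0,0,0],[0,0,0],[0,0,0],[0,0,0],[0,0,0],[0,0,0],[0,0,0]], gripper=[-1,-1,-1,-1,-1,-1,-1,-1])

```text
time: 6.5
tool_pos: [0.6177, -0.2518, 0.4413]
ee_rot: [-3.141, 0.002, -0.0]
wrist_force: [0.3, 0.5, -2.5]
width: 0.0647
finger_force: 30.0
```

```bash
python3 - <<'E'
from look import *
go(.618,-.251,.211,0)
snap('scene','s3'); pr([],'scene',['can','pad_top'])
cv2.imwrite('pics/s3c.png',cv2.resize(cv2.imread('pics/s3.png')[20:220,290:450],None,fx=2.5,fy=2.5))
E
```

```text
t 6.5 grasp at [ 0.6177 -0.2518  0.2613] rot [-3.141e+00  2.000e-03 -0.000e+00] F [ 0.3  0.5 -2.5] w 0.0647
units [ 0.01 -0.02  1.26] turn -0.0
scene can pt [ 0.617 -0.252  0.118] 0.59
scene can pt [0.405 0.    0.044] 0.5
scene pad_top pt [ 0.617 -0.248  0.056] 0.92
```

View pics/s3c.png

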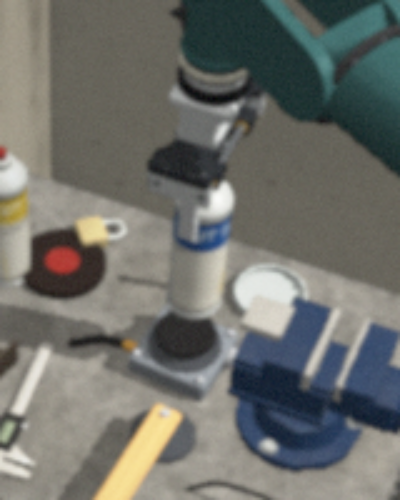

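The can is upright over the pad. I'll go down to near contact.

Request:
play_rows(translation=[[0,0,0.4],[0,0,0.4],[0,0,0.4],[0,0,0.2],[0,0,0],[0,0,0]], twist=[[0,0,0],[0,0,0],[0,0,0],[0,0,0],[0,0,0],[0,0,0]], gripper=[-1,-1,-1,-1,-1,-1])

```text
time: 7.25
tool_pos: [0.6176, -0.2527, 0.3872]
ee_rot: [3.141, -0.001, -0.002]
wrist_force: [-0.9, 0.9, -1.0]
width: 0.0644
finger_force: 30.0
```

Request:
play_rows(translation=[[0,0,0.05],[0,0,0.05],[0,0,0.05],[0,0,0.05],[0,0,0],[0,0,0]], twist=[[0,0,0],[0,0,0],[0,0,0],[0,0,0],[0,0,0],[0,0,0]], gripper=[-1,-1,-1,-1,-1,-1])

```text
time: 7.85
tool_pos: [0.6177, -0.2521, 0.3797]
ee_rot: [3.141, -0.002, -0.001]
wrist_force: [-0.4, -0.1, 2.4]
width: 0.0647
finger_force: 30.0
```

Request:
play_rows(translation=[[0,0,0.05],[0,0,0.05],[0,0,0.05],[0,0,0],[0,0,0]], twist=[[0,0,0],[0,0,0],[0,0,0],[0,0,0],[0,0,0]], gripper=[-1,-1,-1,-1,-1])

```text
time: 8.35
tool_pos: [0.6177, -0.2522, 0.3731]
ee_rot: [3.141, -0.001, -0.001]
wrist_force: [-0.7, -0.8, 4.5]
width: 0.0648
finger_force: 30.0
```

Request:
play_rows(translation=[[0,0,0.05],[0,0,0.05],[0,0,0.05],[0,0,0],[0,0,0]], twist=[[0,0,0],[0,0,0],[0,0,0],[0,0,0],[0,0,0]], gripper=[-1,-1,-1,-1,-1])

```text
time: 8.85
tool_pos: [0.6173, -0.2519, 0.3709]
ee_rot: [3.14, -0.004, -0.001]
wrist_force: [-2.9, 0.3, 15.0]
width: 0.065
finger_force: 30.0
```

Request:
play_rows(translation=[[0,0,0.05],[0,0,0.05],[0,0,0],[0,0,0]], twist=[[0,0,0],[0,0,0],[0,0,0],[0,0,0]], gripper=[-1,-1,-1,-1])

```text
time: 9.25
tool_pos: [0.617, -0.2516, 0.3708]
ee_rot: [3.139, -0.007, -0.001]
wrist_force: [-4.5, 3.0, 23.3]
width: 0.0651
finger_force: 30.0
```

Request:
play_rows(translation=[[0,0,-0.04],[0,0,0],[0,0,0],[0,0,0],[0,0,0],[0,0,0],[0,0,0],[0,0,0]], twist=[[0,0,0],[0,0,0],[0,0,0],[0,0,0],[0,0,0],[0,0,0],[0,0,0],[0,0,0]], gripper=[-1,-1,-1,-1,-1,-1,-1,-1])

```text
time: 10.05
tool_pos: [0.6171, -0.2517, 0.3708]
ee_rot: [3.139, -0.006, -0.001]
wrist_force: [-3.2, 1.8, 20.0]
width: 0.0647
finger_force: 30.0
```

Request:
play_rows(translation=[[0,0,0],[0,0,0],[0,0,0],[0,0,0],[0,0,0],[0,0,0],[0,0,0],[0,0,0]], twist=[[0,0,0],[0,0,0],[0,0,0],[0,0,0],[0,0,0],[0,0,0],[0,0,0],[0,0,0]], gripper=[-1,-1,-1,-1,-1,-1,-1,-1])

```text
time: 10.85
tool_pos: [0.6171, -0.2517, 0.3708]
ee_rot: [3.139, -0.006, -0.001]
wrist_force: [-4.0, 1.8, 21.3]
width: 0.0648
finger_force: 30.0
```

Request:
play_rows(translation=[[0,0,0],[0,0,0],[0,0,0],[0,0,0],[0,0,0],[0,0,0],[0,0,0],[0,0,0]], twist=[[0,0,0],[0,0,0],[0,0,0],[0,0,0],[0,0,0],[0,0,0],[0,0,0],[0,0,0]], gripper=[-1,-1,-1,-1,-1,-1,-1,-1])

```text
time: 11.65
tool_pos: [0.6172, -0.2517, 0.3708]
ee_rot: [3.139, -0.006, -0.001]
wrist_force: [-3.4, 1.3, 19.9]
width: 0.0647
finger_force: 30.0
```

Request:
play_rows(translation=[[0,0,0],[0,0,0],[0,0,0],[0,0,0],[0,0,0],[0,0,0],[0,0,0],[0,0,0]], twist=[[0,0,0],[0,0,0],[0,0,0],[0,0,0],[0,0,0],[0,0,0],[0,0,0],[0,0,0]], gripper=[-1,-1,-1,-1,-1,-1,-1,-1])

```text
time: 12.45
tool_pos: [0.6172, -0.2517, 0.3708]
ee_rot: [3.139, -0.006, -0.001]
wrist_force: [-3.6, 2.4, 19.9]
width: 0.0647
finger_force: 30.0
```

Request:
play_rows(translation=[[0,0,0],[0,0,0],[0,0,0],[0,0,0],[0,0,0],[0,0,0],[0,0,0],[0,0,0]], twist=[[0,0,0],[0,0,0],[0,0,0],[0,0,0],[0,0,0],[0,0,0],[0,0,0],[0,0,0]], gripper=[-1,-1,-1,-1,-1,-1,-1,-1])

```text
time: 13.25
tool_pos: [0.6172, -0.2517, 0.3708]
ee_rot: [3.139, -0.006, -0.001]
wrist_force: [-3.9, 1.9, 20.1]
width: 0.0645
finger_force: 30.0
```

I held the can on the hard stop for about 4.4 s. Now I'll lift it and take it back to the dish.

Request:
play_rows(translation=[[0,0,-0.2],[0,0,-0.4],[0,0,-0.5],[0,0,-0.5],[0,0,-0.3],[0,0.5,0],[0,0.6,0],[0,0.6,0]], twist=[[0,0,0],[0,0,0],[0,0,0],[0,0,0],[0,0,0],[0,0,0],[0,0,0],[0,0,0]], gripper=[-1,-1,-1,-1,-1,-1,-1,-1])

```text
time: 14.05
tool_pos: [0.6175, -0.3219, 0.4376]
ee_rot: [-3.14, 0.003, -0.001]
wrist_force: [0.7, 0.4, -2.1]
width: 0.0647
finger_force: 30.0
```

Request:
play_rows(translation=[[-0.5,0.7,0],[-0.5,0.6,0],[-0.5,0.5,0],[0,0,0],[0,0,0]], twist=[[0,0,0],[0,0,0],[0,0,0],[0,0,0],[0,0,0]], gripper=[-1,-1,-1,-1,-1])

```text
time: 14.55
tool_pos: [0.5569, -0.3936, 0.4379]
ee_rot: [-3.139, 0.002, -0.003]
wrist_force: [-0.0, -0.1, -1.9]
width: 0.0648
finger_force: 30.0
```

```bash
python3 - <<'E'
from look import *
go(.5572,-.392,.153,0)
snap('scene','s4'); snap('top','t4'); pr([],'scene',['can','dish']); pr([],'top',['can'])
cv2.imwrite('pics/s4c.png',cv2.resize(cv2.imread('pics/s4.png')[20:220,310:470],None,fx=2.5,fy=2.5))
E
```

```text
t 14.6 grasp at [ 0.5569 -0.3936  0.2579] rot [-3.139e+00  2.000e-03 -3.000e-03] F [-0.  -0.1 -1.9] w 0.0648
units [ 0.01 -0.04  2.62] turn -0.03
scene can pt [ 0.551 -0.394  0.113] 0.79
scene dish pt [ 0.559 -0.388  0.005] 0.92
top can pt [ 0.556 -0.389  0.111] 0.6
```

View pics/s4c.png

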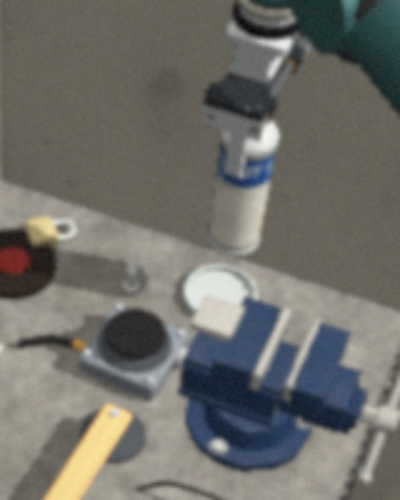

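Request:
play_rows(translation=[[0,-0.04,0.5],[0,0,0.5],[0,0,0.5],[0,0,0.5],[0,0,0.4],[0,0,0],[0,0,0]], twist=[[0,0,0],[0,0,0],[0,0,0],[0,0,0],[0,0,0],[0,0,0],[0,0,0]], gripper=[-1,-1,-1,-1,-1,-1,-1])

```text
time: 15.5
tool_pos: [0.5579, -0.39, 0.3444]
ee_rot: [-3.141, 0.0, -0.0]
wrist_force: [0.4, -0.3, -1.6]
width: 0.0647
finger_force: 30.0
```

Request:
play_rows(translation=[[0,0,0.05],[0,0,0.05],[0,0,0.05],[0,0,0.05],[0,0,0],[0,0,0]], twist=[[0,0,0],[0,0,0],[0,0,0],[0,0,0],[0,0,0],[0,0,0]], gripper=[-1,-1,-1,-1,-1,-1])

```text
time: 16.1
tool_pos: [0.5574, -0.3905, 0.3362]
ee_rot: [-3.141, 0.0, -0.001]
wrist_force: [-0.1, 0.3, -0.9]
width: 0.0646
finger_force: 30.0
```

Request:
play_rows(translation=[[0,0,0.04],[0,0,0.04],[0,0,0.02],[0,0,0],[0,0,0]], twist=[[0,0,0],[0,0,0],[0,0,0],[0,0,0],[0,0,0]], gripper=[-1,-1,-1,-1,-1])

```text
time: 16.6
tool_pos: [0.5574, -0.3904, 0.3331]
ee_rot: [3.141, -0.001, -0.001]
wrist_force: [-0.6, 1.0, 1.5]
width: 0.0647
finger_force: 30.0
```

Seated: z stopped and the force turned positive. I'll release and lift clear.

Request:
play_rows(translation=[[0,0,0],[0,0,0],[0,0,0],[0,0,0],[0,0,0],[0,0,-0.3],[0,0,-0.7],[0,0,-0.9]], twist=[[0,0,0],[0,0,0],[0,0,0],[0,0,0],[0,0,0],[0,0,0],[0,0,0],[0,0,0]], gripper=[1,1,1,1,1,1,1,1])

```text
time: 17.4
tool_pos: [0.5573, -0.3904, 0.4076]
ee_rot: [-3.139, 0.003, -0.001]
wrist_force: [0.6, 0.8, 1.1]
width: 0.0941
finger_force: 0.0
```

Request:
play_rows(translation=[[0,0,-0.9],[0,0,-0.9],[-0.9,-0.5,0],[-0.9,-0.5,0],[-0.5,-0.9,0],[0,-0.9,0],[0,-0.9,0],[0,-0.9,0]], twist=[[0,0,0],[0,0,0],[0,0,-1],[0,0,-1],[0,0,-1],[0,0,-1],[0,0,-1],[0,0,-1]], gripper=[1,1,1,1,1,1,1,1])

```text
time: 18.2
tool_pos: [0.4142, -0.2221, 0.4815]
ee_rot: [3.14, -0.001, 0.603]
wrist_force: [0.3, 0.8, 0.2]
width: 0.094
finger_force: 0.0
```

```bash
python3 - <<'E'
from look import *
go(.42,.0,.15,np.pi/2-.0725)
pr([],'scene',['can','bridge_1'])
for c in('scene','top'):
    snap(c,c+'5'); pr([],c,['can','bridge_1','glasses_1'])
a=cv2.imread('pics/scene5.png')[60:380,240:480]; b=cv2.imread('pics/top5.png')[200:340,150:390]
cv2.imwrite('pics/c5.png',cv2.resize(np.vstack([b,a])[:,:],None,fx=1.28,fy=1.28))
cv2.imwrite('pics/c5b.png',cv2.resize(b,None,fx=3.2,fy=3.2,interpolation=cv2.INTER_CUBIC))
E
```

```text
t 18.2 grasp at [ 0.4142 -0.2221  0.3015] rot [ 3.14e+00 -1.00e-03  6.03e-01] F [0.3 0.8 0.2] w 0.094
units [ 3.27 -4.49  3.79] turn -8.95
scene can pt [ 0.551 -0.394  0.113] 0.79
scene bridge_1 pt [0.409 0.144 0.044] 0.72
scene bridge_1 pt [0.414 0.335 0.043] 0.55
scene can pt [ 0.554 -0.392  0.005] 0.97
scene bridge_1 pt [0.414 0.331 0.044] 0.64
scene bridge_1 pt [0.409 0.139 0.045] 0.57
scene glasses_1 pt [ 0.617 -0.253  0.053] 0.68
scene glasses_1 pt [ 0.471 -0.007 -0.002] 0.59
scene glasses_1 pt [ 0.612  0.139 -0.003] 0.22
top can pt [ 0.556 -0.389  0.006] 0.78
top bridge_1 pt [0.42  0.328 0.044] 0.85
top bridge_1 pt [ 0.402 -0.006  0.042] 0.68
```

View pics/c5b.png

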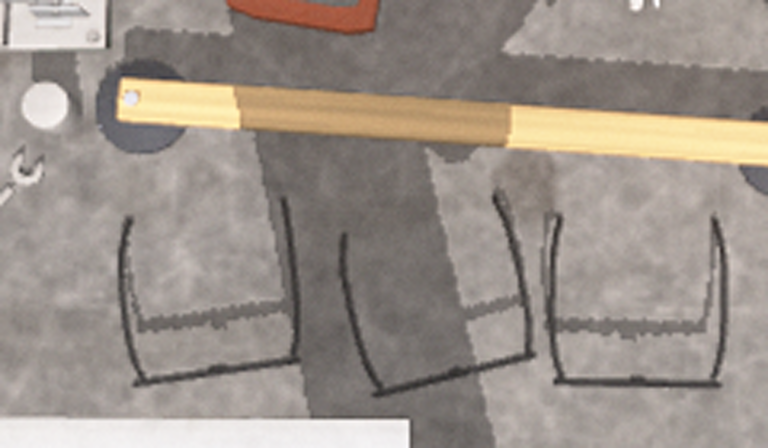

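The can is back in its dish. The brow lines, in crop pixels, run (135,383)-(298,360), (378,395)-(533,354) and (556,381)-(720,383).

```bash
python3 - <<'E'
from look import *
for (a,b,br) in [((135,383),(298,360),(217,370)),((378,395),(533,354),(456,373)),((556,381),(720,383),(638,379))]:
    P=unproj(np.array([a,b,br])/3.2+[150,200],.044,'top')[:,:2]; d=P[0]-P[1]
    print('mid',np.round((P[0]+P[1])/2,4),'bump',np.round(P[2],4),'len',round(np.linalg.norm(d),4),'yaw',round(np.arctan2(-d[0],d[1]),3))
by=-.0725; c=np.array([.6136,.138]); R=np.array([[np.cos(by),-np.sin(by)],[np.sin(by),np.cos(by)]])
for s in(.165,0,-.165): print(s,np.round(c+R@[-.064+.040,s],4))
E
```

```text
mid [0.4131 0.3299] bump [0.4143 0.3296] len 0.1306 yaw 0.136
mid [0.4101 0.1396] bump [0.4113 0.1393] len 0.1272 yaw 0.254
mid [ 0.4037 -0.0054] bump [ 0.406  -0.0054] len 0.1303 yaw -0.015
0.165 [0.6016 0.3043]
0 [0.5897 0.1397]
-0.165 [ 0.5777 -0.0248]
```

Request:
play_rows(translation=[[0,0,0],[0,0,0],[0,0,0],[0,0,0],[0,0,0],[0,0,0],[0,0,0],[0,0,0]], twist=[[0,0,-1],[0,0,-1],[0,0,-1],[0,0,-1],[0,0,-1],[0,0,-1],[0,0,-1],[0,0,-1]], gripper=[1,1,1,1,1,1,1,1])

```text
time: 19.5
tool_pos: [0.4155, -0.2242, 0.4799]
ee_rot: [-3.141, -0.0, 1.402]
wrist_force: [-0.3, 0.7, -0.9]
width: 0.0939
finger_force: 0.0
```

Request:
play_rows(translation=[[0.8,0,0.5],[0.8,0,0.5],[0.8,0,0.5],[0.8,0,0.5],[0.8,0,0.5],[0.8,0,0.5],[0.6,0,0.5],[0,0,0]], twist=[[0,0,-0.8],[0,0,-0.7],[0,0,0],[0,0,0],[0,0,0],[0,0,0],[0,0,0],[0,0,0]], gripper=[0,0,0,0,0,0,0,0])

```text
time: 20.3
tool_pos: [0.4263, -0.0064, 0.337]
ee_rot: [-3.135, -0.002, 1.552]
wrist_force: [-0.3, 0.0, -0.3]
width: 0.0471
finger_force: 0.0
```

```bash
python3 - <<'E'
from look import *
go(.4065,-.0055,.0555,np.pi/2-.015)
E
```

```text
t 20.3 grasp at [ 0.4263 -0.0064  0.157 ] rot [-3.135e+00 -2.000e-03  1.552e+00] F [-0.3  0.  -0.3] w 0.0471
units [ 0.01 -0.5   2.54] turn -0.04
```

Request:
play_rows(translation=[[0,-0.5,0],[0,0,0.7],[0,0,0.7],[0,0,0.7],[0,0,0.4],[0,0,0],[0,0,0]], twist=[[0,0,0],[0,0,0],[0,0,0],[0,0,0],[0,0,0],[0,0,0],[0,0,0]], gripper=[0,0,0,0,0,0,0])

```text
time: 21.0
tool_pos: [0.4076, -0.0086, 0.2412]
ee_rot: [3.141, 0.001, 1.548]
wrist_force: [-0.2, -0.7, 0.5]
width: 0.0473
finger_force: 0.0
```

Request:
play_rows(translation=[[0,0,0],[0,0,0],[0,0,0],[0,0,0],[0,0,0],[0,0,0],[0,0,0],[0,0,0]], twist=[[0,0,0],[0,0,0],[0,0,0],[0,0,0],[0,0,0],[0,0,0],[0,0,0],[0,0,0]], gripper=[-1,-1,-1,-1,-1,-1,-1,-1])

```text
time: 21.8
tool_pos: [0.4069, -0.0077, 0.2404]
ee_rot: [-3.141, 0.0, 1.549]
wrist_force: [-0.5, -0.1, 1.1]
width: 0.0045
finger_force: 30.0
```

Only the top 3 mm of the bridge is held. I'll open, go 7 mm deeper and grip again.

Request:
play_rows(translation=[[0,0,0],[0,0,0],[0,0,0],[0,0,0.1],[0,0,0.07],[0,0,0],[0,0,0]], twist=[[0,0,0],[0,0,0],[0,0,0],[0,0,0],[0,0,0],[0,0,0],[0,0,0]], gripper=[-0.3,-0.3,-0.3,-0.3,-0.3,-0.3,-0.3])

```text
time: 22.5
tool_pos: [0.4069, -0.0077, 0.2332]
ee_rot: [-3.141, 0.0, 1.549]
wrist_force: [0.2, 0.2, -0.1]
width: 0.0328
finger_force: 0.0
```

Request:
play_rows(translation=[[0,0,0],[0,0,0],[0,0,0],[0,0,0],[0,0,0],[0,0,0],[0,0,0],[0,0,0]], twist=[[0,0,0],[0,0,0],[0,0,0],[0,0,0],[0,0,0],[0,0,0],[0,0,0],[0,0,0]], gripper=[-1,-1,-1,-1,-1,-1,-1,-1])

```text
time: 23.3
tool_pos: [0.407, -0.0078, 0.2335]
ee_rot: [3.141, 0.0, 1.549]
wrist_force: [0.9, -0.7, 0.6]
width: 0.0099
finger_force: 30.0
```

Request:
play_rows(translation=[[0,0,-0.2],[0,0,-0.4],[0,0,-0.5],[0,0,-0.5],[0,0,-0.5],[0,0,-0.2],[0,0,0],[0,0,0]], twist=[[0,0,0],[0,0,0],[0,0,0],[0,0,0],[0,0,0],[0,0,0],[0,0,0],[0,0,0]], gripper=[-1,-1,-1,-1,-1,-1,-1,-1])

```text
time: 24.1
tool_pos: [0.4067, -0.0077, 0.3248]
ee_rot: [-3.14, -0.0, 1.549]
wrist_force: [-0.4, -0.7, -0.7]
width: 0.0097
finger_force: 30.1
```

```bash
python3 - <<'E'
from look import *
go(.5777,-.0248,.13,np.pi/2-.0725)
for c in('scene','top'): snap(c,c+'6')
a=cv2.imread('pics/scene6.png')[160:400,260:460]; b=cv2.imread('pics/top6.png')[200:440,210:410]
cv2.imwrite('pics/c6.png',cv2.resize(np.hstack([a,b]),None,fx=2,fy=2,interpolation=cv2.INTER_CUBIC))
E
```

```text
t 24.1 grasp at [ 0.4067 -0.0077  0.1448] rot [-3.14  -0.     1.549] F [-0.4 -0.7 -0.7] w 0.0097
units [-0.33  4.28  0.37] turn 0.51
```

View pics/c6.png

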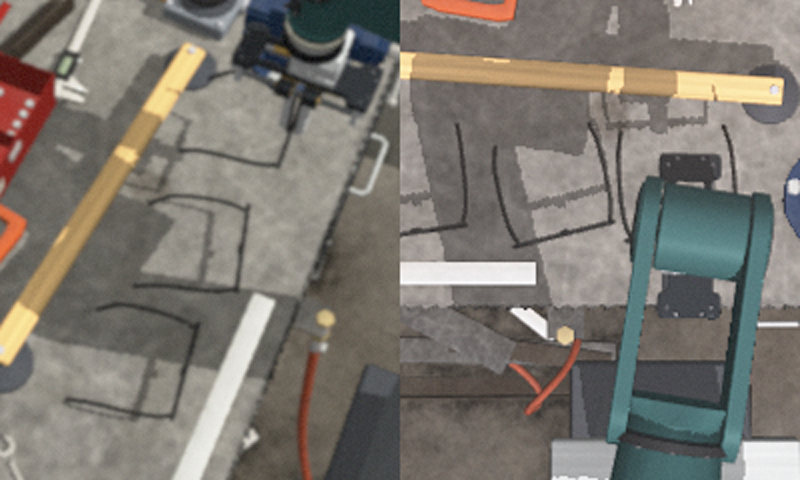

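The pair hangs level in the grip. Next I'll carry it over the bar.

Request:
play_rows(translation=[[-0.05,0.5,0],[-0.05,0.6,0],[0,0.7,0],[0,0.7,0],[0,0.7,0],[0,0.6,0],[0,0.2,0],[0,0,0]], twist=[[0,0,0.25],[0,0,0.25],[0,0,0],[0,0,0],[0,0,0],[0,0,0],[0,0,0],[0,0,0]], gripper=[-1,-1,-1,-1,-1,-1,-1,-1])

```text
time: 25.0
tool_pos: [0.5668, -0.0217, 0.324]
ee_rot: [-3.139, -0.0, 1.499]
wrist_force: [-0.2, 0.7, 0.1]
width: 0.0095
finger_force: 30.2
```

```bash
python3 - <<'E'
from look import *
go(.5777,-.0248,.075,np.pi/2-.0725)
for c in('scene','top'): snap(c,c+'7')
a=cv2.imread('pics/scene7.png')[120:270,260:460]; b=cv2.imread('pics/top7.png')[170:320,240:440]
cv2.imwrite('pics/c7.png',cv2.resize(np.hstack([a,b]),None,fx=2,fy=2,interpolation=cv2.INTER_CUBIC))
E
```

```text
t 25.0 grasp at [ 0.5668 -0.0217  0.144 ] rot [-3.139 -0.     1.499] F [-0.2  0.7  0.1] w 0.0095
units [-0.06  0.28  1.72] turn 0.0
```

View pics/c7.png

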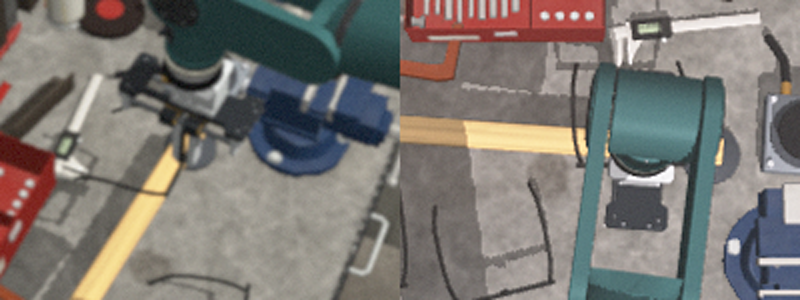

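Request:
play_rows(translation=[[-0.06,0.13,0.4],[0,0,0.5],[0,0,0.5],[0,0,0.3],[0,0,0],[0,0,0]], twist=[[0,0,0],[0,0,0],[0,0,0],[0,0,0],[0,0,0],[0,0,0]], gripper=[-1,-1,-1,-1,-1,-1])

```text
time: 25.7
tool_pos: [0.5713, -0.0245, 0.2575]
ee_rot: [3.142, 0.0, 1.499]
wrist_force: [-0.6, 0.3, 0.2]
width: 0.0097
finger_force: 30.2
```

Request:
play_rows(translation=[[0,0.05,0],[0,0.05,0],[0,0,0]], twist=[[0,0,0],[0,0,0],[0,0,0]], gripper=[-1,-1,-1])

```text
time: 26.0
tool_pos: [0.5759, -0.0247, 0.2585]
ee_rot: [3.14, 0.0, 1.499]
wrist_force: [-0.9, -0.8, -0.4]
width: 0.0097
finger_force: 30.2
```

Request:
play_rows(translation=[[0,0.05,0],[0,0,0],[0,0,0]], twist=[[0,0,0],[0,0,0],[0,0,0]], gripper=[-1,-1,-1])

```text
time: 26.3
tool_pos: [0.5774, -0.0248, 0.2575]
ee_rot: [-3.141, 0.0, 1.499]
wrist_force: [-1.9, 1.1, 0.1]
width: 0.0097
finger_force: 30.0
```

Request:
play_rows(translation=[[0,0.05,0],[0,0,0],[0,0,0]], twist=[[0,0,0],[0,0,0],[0,0,0]], gripper=[-1,-1,-1])

```text
time: 26.6
tool_pos: [0.5793, -0.0249, 0.2573]
ee_rot: [-3.141, -0.0, 1.499]
wrist_force: [-1.8, 1.6, 1.6]
width: 0.0102
finger_force: 30.0
```

Request:
play_rows(translation=[[0,0.05,0],[0,0,0],[0,0,0]], twist=[[0,0,0],[0,0,0],[0,0,0]], gripper=[-1,-1,-1])

```text
time: 26.9
tool_pos: [0.5813, -0.0249, 0.2573]
ee_rot: [-3.14, -0.0, 1.499]
wrist_force: [-3.3, 2.3, 2.5]
width: 0.0103
finger_force: 30.1
```

The lens touches the bar. I'll back off 2 mm and lower until contact.

Request:
play_rows(translation=[[0,-0.06,0],[0,0,0.1],[0,0,0.1],[0,0,0],[0,0,0]], twist=[[0,0,0],[0,0,0],[0,0,0],[0,0,0],[0,0,0]], gripper=[-1,-1,-1,-1,-1])

```text
time: 27.4
tool_pos: [0.579, -0.0254, 0.249]
ee_rot: [-3.141, 0.001, 1.499]
wrist_force: [-2.0, -1.1, -0.0]
width: 0.0099
finger_force: 30.0
```

```bash
python3 - <<'E'
from look import *
go(.5777,-.0248,.0665,np.pi/2-.0725)
E
```

```text
t 27.4 grasp at [ 0.579  -0.0254  0.069 ] rot [-3.141e+00  1.000e-03  1.499e+00] F [-2.  -1.1 -0. ] w 0.0099
units [ 0.01 -0.03  0.06] turn 0.0
```

Request:
play_rows(translation=[[0,-0.02,0.05],[0,0,0.03],[0,0,0],[0,0,0]], twist=[[0,0,0],[0,0,0],[0,0,0],[0,0,0]], gripper=[-1,-1,-1,-1])

```text
time: 27.8
tool_pos: [0.5785, -0.0251, 0.247]
ee_rot: [3.14, 0.001, 1.499]
wrist_force: [-2.6, -0.6, 4.2]
width: 0.0102
finger_force: 30.0
```

Request:
play_rows(translation=[[0,0,0],[0,0,0],[0,0,0],[0,0,0],[0,0,-0.1],[0,0,-0.3],[0,0,-0.6],[0,0,-0.6]], twist=[[0,0,0],[0,0,0],[0,0,0],[0,0,0],[0,0,0],[0,0,0],[0,0,0],[0,0,0]], gripper=[-0.4,-0.4,-0.4,-0.4,-0.4,-0.4,-0.4,-0.4])

```text
time: 28.6
tool_pos: [0.5782, -0.0249, 0.3115]
ee_rot: [-3.142, -0.0, 1.499]
wrist_force: [0.6, -0.2, 0.0]
width: 0.0281
finger_force: 0.0
```

Request:
play_rows(translation=[[0,0,-0.6],[0.8,-0.6,0],[0.9,-0.9,0],[0.9,-0.9,0],[0.9,-0.9,0],[0.8,-0.9,0],[0,0,0]], twist=[[0,0,0],[0,0,-0.8],[0,0,-0.8],[0,0,-0.8],[0,0,-0.8],[0,0,0],[0,0,0]], gripper=[-0.4,-0.4,-0.4,-0.4,0,0,0])

```text
time: 29.3
tool_pos: [0.3952, 0.1289, 0.3351]
ee_rot: [3.141, -0.001, 1.824]
wrist_force: [0.3, -0.9, 0.0]
width: 0.0463
finger_force: 0.0
```

```bash
python3 - <<'E'
from look import *
go(.4115,.1395,.053,np.pi/2+.254)
for c in('scene','top'): snap(c,c+'8'); pr([],c,['bridge_1'])
a=cv2.imread('pics/scene8.png')[130:330,250:450]; b=cv2.imread('pics/top8.png')[170:370,210:410]
cv2.imwrite('pics/c8.png',cv2.resize(np.hstack([a,b]),None,fx=2,fy=2,interpolation=cv2.INTER_CUBIC))
E
```

```text
t 29.3 grasp at [0.3952 0.1289 0.1551] rot [ 3.141e+00 -1.000e-03  1.824e+00] F [ 0.3 -0.9  0. ] w 0.0463
units [0.16 0.46 2.55] turn -0.01
scene bridge_1 pt [0.417 0.334 0.042] 0.84
scene bridge_1 pt [ 0.576 -0.02   0.058] 0.83
scene bridge_1 pt [0.408 0.141 0.044] 0.52
top bridge_1 pt [ 0.577 -0.021  0.053] 0.81
```

View pics/c8.png

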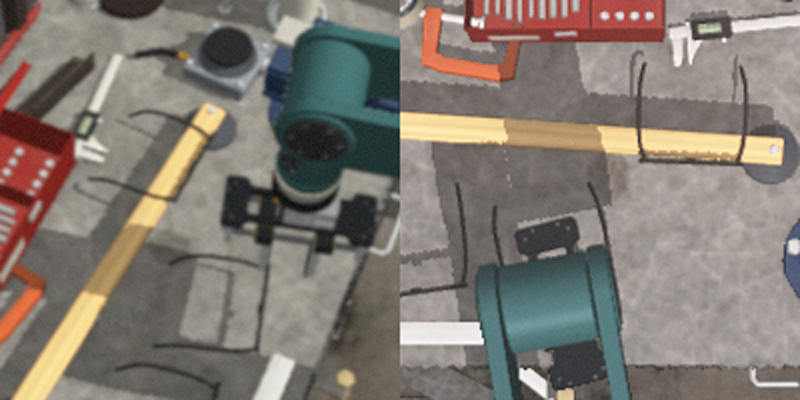

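Pair C hangs level at crop (690,160). Pair B hasn't moved, so it's next.

Request:
play_rows(translation=[[0.16,0.42,0],[0,0,0.7],[0,0,0.7],[0,0,0.7],[0,0,0.45],[0,0,0],[0,0,0]], twist=[[0,0,0],[0,0,0],[0,0,0],[0,0,0],[0,0,0],[0,0,0],[0,0,0]], gripper=[0,0,0,0,0,0,0])

```text
time: 30.2
tool_pos: [0.415, 0.1368, 0.2325]
ee_rot: [-3.141, 0.0, 1.817]
wrist_force: [1.2, 0.5, -0.0]
width: 0.0472
finger_force: 0.0
```

```bash
python3 - <<'E'
from look import *
go(.4105,.1395,.0535,np.pi/2+.254)
E
```

```text
t 30.2 grasp at [0.415  0.1368 0.0525] rot [-3.141  0.     1.817] F [ 1.2  0.5 -0. ] w 0.0472
units [ 0.09 -0.09 -0.03] turn -0.08
```

Request:
play_rows(translation=[[0.09,-0.09,-0.02],[0,0,0],[0,0,0],[0,0,0],[0,0,0],[0,0,0],[0,0,0],[0,0,0]], twist=[[0,0,0],[0,0,0],[0,0,0],[0,0,0],[0,0,0],[0,0,0],[0,0,0],[0,0,0]], gripper=[0,-1,-1,-1,-1,-1,-1,-1])

```text
time: 31.0
tool_pos: [0.4096, 0.14, 0.2332]
ee_rot: [3.141, 0.0, 1.819]
wrist_force: [-0.1, 0.5, -0.2]
width: 0.0109
finger_force: 30.0
```

Request:
play_rows(translation=[[0,0,-0.2],[0,0,-0.4],[0,0,-0.5],[0,0,-0.5],[0,0,-0.5],[0,0,-0.2],[0,0,0],[0,0,0]], twist=[[0,0,0],[0,0,0],[0,0,0],[0,0,0],[0,0,0.5],[0,0,0.5],[0,0,0.5],[0,0,0]], gripper=[-1,-1,-1,-1,-1,-1,-1,-1])

```text
time: 31.8
tool_pos: [0.4095, 0.1399, 0.3258]
ee_rot: [3.141, 0.0, 1.669]
wrist_force: [-0.4, 0.4, -0.5]
width: 0.0107
finger_force: 29.9
```

```bash
python3 - <<'E'
from look import *
go(.584,.1397,.14,np.pi/2-.0725)
snap('scene','scene9');pr([],'scene',['bridge_1'])
E
```

```text
t 31.8 grasp at [0.4095 0.1399 0.1458] rot [3.141 0.    1.669] F [-0.4  0.4 -0.5] w 0.0107
units [-0.43  4.34  0.15] turn 1.71
scene bridge_1 pt [ 0.578 -0.021  0.056] 0.66
scene bridge_1 pt [0.42  0.33  0.042] 0.6
```

Request:
play_rows(translation=[[0,0,0],[0,0,0],[0.05,0.6,0],[0.05,0.7,0],[0.05,0.8,0],[0.05,0.8,0],[0.05,0.8,0],[0.05,0.6,0]], twist=[[0,0,0.9],[0,0,0.8],[0,0,0],[0,0,0],[0,0,0],[0,0,0],[0,0,0],[0,0,0]], gripper=[-1,-1,-1,-1,-1,-1,-1,-1])

```text
time: 32.7
tool_pos: [0.5835, 0.1393, 0.3241]
ee_rot: [-3.14, 0.0, 1.499]
wrist_force: [-0.5, -0.1, 0.3]
width: 0.0108
finger_force: 29.9
```

```bash
python3 - <<'E'
from look import *
go(.584,.1397,.0775,np.pi/2-.0725)
snap('scene','s10')
cv2.imwrite('pics/c10.png',cv2.resize(cv2.imread('pics/s10.png')[130:330,220:420],None,fx=2,fy=2,interpolation=cv2.INTER_CUBIC))
E
```

```text
t 32.7 grasp at [0.5835 0.1393 0.1441] rot [-3.14   0.     1.499] F [-0.5 -0.1  0.3] w 0.0108
units [0.01 0.01 1.66] turn 0.01
```

View pics/c10.png

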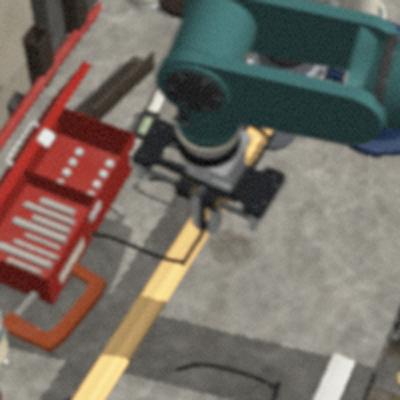

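```bash
python3 - <<'E'
from look import *
for z in(0,.02): print(unproj(np.array([[222,201],[245,207],[268,209],[270,190],[228,176]]),z,'top').round(3).tolist())
by=-.0725; c=np.array([.6136,.138]); R=np.array([[np.cos(by),-np.sin(by)],[np.sin(by),np.cos(by)]])
for s in(.165,0):
  for y in(.062,-.062): print(s,y,np.round(c+R@[.112,s+y],3), proj([[*(c+R@[.112,s+y]),.02]],'top').round())
E
```

```text
[[0.722, 0.334, 0.0], [0.705, 0.271, 0.0], [0.7, 0.209, 0.0], [0.752, 0.204, 0.0], [0.791, 0.319, 0.0]]
[[0.718, 0.33, 0.02], [0.701, 0.268, 0.02], [0.695, 0.207, 0.02], [0.747, 0.202, 0.02], [0.786, 0.315, 0.02]]
0.165 0.062 [0.742 0.356] [[212. 192.]]
0.165 -0.062 [0.733 0.233] [[259. 195.]]
0 0.062 [0.73  0.192] [[274. 196.]]
0 -0.062 [0.721 0.068] [[320. 199.]]
```

```bash
python3 - <<'E'
from look import *
by=-.0725; c=np.array([.6136,.138]); R=np.array([[np.cos(by),-np.sin(by)],[np.sin(by),np.cos(by)]])
out=[]
for cam,f,r0,c0 in(('top','top5',165,205),('scene','scene5',215,190)):
    im=cv2.imread(f'pics/{f}.png')[r0:r0+80,c0:c0+100]; im=cv2.resize(im,None,fx=4,fy=4,interpolation=cv2.INTER_CUBIC)
    for s,col in((.165,(0,255,0)),(-.005,(255,0,0))):
      for y in(.065,-.065):
        for x,z in((.084,.013),(.112,.013),(.112,.04)):
          p=proj([[*(c+R@[x,s+y]),z]],cam)[0]; cv2.circle(im,tuple(int(v) for v in (p-[c0,r0])*4+2),3,col,-1)
    out.append(im)
cv2.imwrite('pics/c11.png',np.hstack(out))
E
```

```text
(no output)
```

View pics/c11.png

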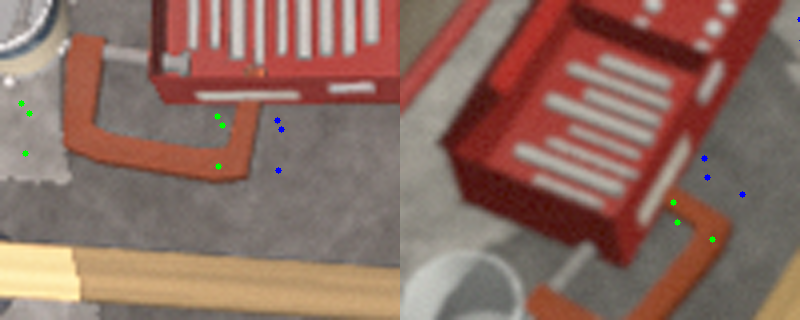

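The saw is a flat tool. The middle slot (blue dots) clears it, and the left slot's inner hook passes just above its frame, so I'll watch for contact there. Lowering B now.

Request:
play_rows(translation=[[-0.1,0,0.4],[0,0,0.5],[0,0,0.5],[0,0,0.25],[0,0,0],[0,0,0]], twist=[[0,0,0],[0,0,0],[0,0,0],[0,0,0],[0,0,0],[0,0,0]], gripper=[-1,-1,-1,-1,-1,-1])

```text
time: 33.35
tool_pos: [0.5816, 0.1357, 0.2595]
ee_rot: [3.141, 0.0, 1.499]
wrist_force: [-0.6, -0.0, 0.2]
width: 0.0104
finger_force: 29.9
```

Request:
play_rows(translation=[[0,0.05,0],[0,0.05,0],[0,0,0],[0,0,0]], twist=[[0,0,0],[0,0,0],[0,0,0],[0,0,0]], gripper=[-1,-1,-1,-1])

```text
time: 33.75
tool_pos: [0.5858, 0.1353, 0.2595]
ee_rot: [3.141, -0.0, 1.499]
wrist_force: [-0.1, -0.2, -1.0]
width: 0.0106
finger_force: 29.9
```

Request:
play_rows(translation=[[0,0.05,0],[0,0,0],[0,0,0]], twist=[[0,0,0],[0,0,0],[0,0,0]], gripper=[-1,-1,-1])

```text
time: 34.05
tool_pos: [0.5876, 0.1351, 0.259]
ee_rot: [-3.141, 0.0, 1.499]
wrist_force: [-0.1, -0.2, -0.2]
width: 0.0108
finger_force: 29.9
```

Request:
play_rows(translation=[[0,0.05,0],[0,0,0.1],[0,0,0.1],[0,0,0],[0,0,0]], twist=[[0,0,0],[0,0,0],[0,0,0],[0,0,0],[0,0,0]], gripper=[-1,-1,-1,-1,-1])

```text
time: 34.55
tool_pos: [0.5895, 0.135, 0.2506]
ee_rot: [-3.141, 0.0, 1.499]
wrist_force: [-0.3, 0.7, 1.0]
width: 0.0105
finger_force: 29.9
```

Request:
play_rows(translation=[[0,0,0.05],[0,0,0.03],[0,0,0],[0,0,0]], twist=[[0,0,0],[0,0,0],[0,0,0],[0,0,0]], gripper=[-1,-1,-1,-1])

```text
time: 34.95
tool_pos: [0.5896, 0.135, 0.2478]
ee_rot: [-3.142, 0.0, 1.499]
wrist_force: [0.8, 0.1, -0.2]
width: 0.0106
finger_force: 29.9
```

Request:
play_rows(translation=[[0,0,0.04],[0,0,0],[0,0,0]], twist=[[0,0,0],[0,0,0],[0,0,0]], gripper=[-1,-1,-1])

```text
time: 35.25
tool_pos: [0.5897, 0.135, 0.2464]
ee_rot: [3.141, 0.0, 1.499]
wrist_force: [0.2, 0.6, -0.4]
width: 0.0103
finger_force: 30.0
```

Request:
play_rows(translation=[[0,0,0.04],[0,0,0],[0,0,0]], twist=[[0,0,0],[0,0,0],[0,0,0]], gripper=[-1,-1,-1])

```text
time: 35.55
tool_pos: [0.5896, 0.135, 0.246]
ee_rot: [3.141, -0.0, 1.499]
wrist_force: [-2.2, -0.2, 5.7]
width: 0.0102
finger_force: 30.1
```

Contact. I'll release, back away, and look at A.

Request:
play_rows(translation=[[0,0,0],[0,0,0],[0,0,0],[0,0,0],[0,0,-0.1],[0,0,-0.3],[0,0,-0.6],[0,0,-0.6]], twist=[[0,0,0],[0,0,0],[0,0,0],[0,0,0],[0,0,0],[0,0,0],[0,0,0],[0,0,0]], gripper=[-0.4,-0.4,-0.4,-0.4,-0.4,-0.4,-0.4,-0.4])

```text
time: 36.35
tool_pos: [0.5897, 0.1349, 0.3096]
ee_rot: [3.142, 0.0, 1.499]
wrist_force: [-0.1, 0.4, 0.3]
width: 0.0281
finger_force: 0.0
```

Request:
play_rows(translation=[[0,0,-0.6],[0,-0.8,0],[0,-0.9,0],[0,-0.9,0],[0,-0.9,0],[0,-0.9,0],[0,0,0]], twist=[[0,0,0],[0,0,0],[0,0,0],[0,0,0],[0,0,0],[0,0,0],[0,0,0]], gripper=[-0.4,-0.4,-0.4,-0.4,0,0,0])

```text
time: 37.05
tool_pos: [0.411, 0.1479, 0.3334]
ee_rot: [3.141, -0.0, 1.5]
wrist_force: [1.0, 0.2, 0.2]
width: 0.0462
finger_force: 0.0
```

```bash
python3 - <<'E'
from look import *
go(.4138,.3298,.0535,np.pi/2+.136)
for c in('scene','top'): snap(c,c+'12'); pr([],c,['bridge_1','glasses_1'])
a=cv2.imread('pics/scene12.png')[180:400,220:420]; b=cv2.imread('pics/top12.png')[170:390,170:370]
cv2.imwrite('pics/c12.png',cv2.resize(np.hstack([a,b]),None,fx=2,fy=2,interpolation=cv2.INTER_CUBIC))
E
```

```text
t 37.0 grasp at [0.411  0.1479 0.1534] rot [ 3.141 -0.     1.5  ] F [1.  0.2 0.2] w 0.0462
units [ 4.54 -0.25  2.5 ] turn -2.06
scene bridge_1 pt [0.419 0.33  0.042] 0.73
scene bridge_1 pt [0.588 0.132 0.058] 0.61
scene bridge_1 pt [ 0.58  -0.02   0.056] 0.47
scene glasses_1 pt [ 0.642 -0.025  0.015] 0.74
top bridge_1 pt [0.418 0.329 0.046] 0.72
top bridge_1 pt [ 0.579 -0.02   0.054] 0.68
top bridge_1 pt [ 0.553 -0.386  0.004] 0.62
```

View pics/c12.png

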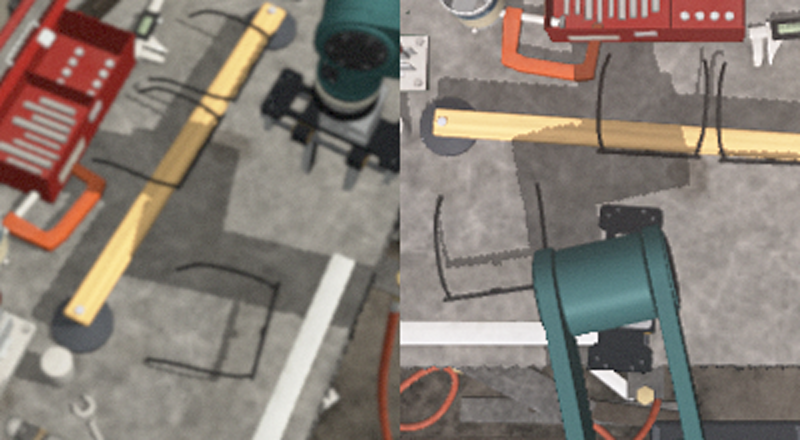

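B hangs level, and A at crop (490,295) hasn't moved. Going for A.

Request:
play_rows(translation=[[0,0,0],[0,0,0],[0.8,0.1,0],[0.8,0.1,0],[0.8,0.1,0],[0.8,0.1,0],[0.8,0.2,0],[0.5,0.13,0]], twist=[[0,0,-1],[0,0,-1],[0,0,0],[0,0,0],[0,0,0],[0,0,0],[0,0,0],[0,0,0]], gripper=[0,0,0,0,0,0,0,0])

```text
time: 38.15
tool_pos: [0.4209, 0.3321, 0.3321]
ee_rot: [-3.141, -0.0, 1.7]
wrist_force: [-0.5, -0.3, -0.4]
width: 0.0468
finger_force: 0.0
```

Request:
play_rows(translation=[[0,0,0],[0,0,0.7],[0,0,0.7],[0,0,0.4],[0,0,0],[0,0,0]], twist=[[0,0,0],[0,0,0],[0,0,0],[0,0,0],[0,0,0],[0,0,0]], gripper=[0,0,0,0,0,0])

```text
time: 38.75
tool_pos: [0.4206, 0.3294, 0.2608]
ee_rot: [-3.141, 0.001, 1.698]
wrist_force: [0.8, -0.5, 1.0]
width: 0.0471
finger_force: 0.0
```

```bash
python3 - <<'E'
from look import *
go(.415,.3298,.0535,np.pi/2+.136)
pr([],'scene',[]);snap('scene','s13');pr([],'scene',['bridge_1'])
E
```

```text
t 38.8 grasp at [0.4206 0.3294 0.0808] rot [-3.141e+00  1.000e-03  1.698e+00] F [ 0.8 -0.5  1. ] w 0.0471
units [ 0.03 -0.14  0.68] turn -0.09
scene bridge_1 pt [0.416 0.331 0.043] 0.73
scene bridge_1 pt [ 0.556 -0.391  0.001] 0.66
scene bridge_1 pt [ 0.58  -0.02   0.057] 0.57
```

Request:
play_rows(translation=[[0.03,-0.13,0.3],[0,0,0.38],[0,0,0],[0,0,0]], twist=[[0,0,-0.09],[0,0,0],[0,0,0],[0,0,0]], gripper=[0,0,0,0])

```text
time: 39.25
tool_pos: [0.4145, 0.3305, 0.2334]
ee_rot: [-3.141, 0.0, 1.708]
wrist_force: [-0.1, -0.9, -0.2]
width: 0.0469
finger_force: 0.0
```

Request:
play_rows(translation=[[0,0,0],[0,0,0],[0,0,0],[0,0,0],[0,0,0],[0,0,0],[0,0,0],[0,0,0]], twist=[[0,0,0],[0,0,0],[0,0,0],[0,0,0],[0,0,0],[0,0,0],[0,0,0],[0,0,0]], gripper=[-1,-1,-1,-1,-1,-1,-1,-1])

```text
time: 40.05
tool_pos: [0.4148, 0.3305, 0.2336]
ee_rot: [3.141, -0.0, 1.708]
wrist_force: [1.6, 1.3, 1.3]
width: 0.0109
finger_force: 30.0
```

Request:
play_rows(translation=[[0,0,-0.2],[0,0,-0.4],[0,0,-0.5],[0,0,-0.5],[0,0,-0.5],[0,0,-0.2],[0,0,0],[0,0,0]], twist=[[0,0,0],[0,0,0],[0,0,0],[0,0,0.7],[0,0,0.7],[0,0,0.6],[0,0,0],[0,0,0]], gripper=[-1,-1,-1,-1,-1,-1,-1,-1])

```text
time: 40.85
tool_pos: [0.4146, 0.3304, 0.3253]
ee_rot: [-3.141, 0.0, 1.509]
wrist_force: [0.0, -0.5, -1.2]
width: 0.0107
finger_force: 30.0
```

```bash
python3 - <<'E'
from look import *
go(.595,.304,.14,np.pi/2-.0725)
E
```

```text
t 40.9 grasp at [0.4146 0.3304 0.1453] rot [-3.141  0.     1.509] F [ 0.  -0.5 -1.2] w 0.0107
units [-0.38  4.54  0.13] turn 0.11
```

Request:
play_rows(translation=[[-0.1,0.5,0],[-0.1,0.6,0],[-0.1,0.7,0],[-0.04,0.7,0],[0,0.7,0],[0,0.7,0],[0,0.6,0],[0,0,0]], twist=[[0,0,0.11],[0,0,0],[0,0,0],[0,0,0],[0,0,0],[0,0,0],[0,0,0],[0,0,0]], gripper=[-1,-1,-1,-1,-1,-1,-1,-1])

```text
time: 41.65
tool_pos: [0.5963, 0.3022, 0.3228]
ee_rot: [-3.14, 0.002, 1.494]
wrist_force: [-0.1, -0.4, -1.7]
width: 0.0104
finger_force: 30.0
```

```bash
python3 - <<'E'
from look import *
go(.595,.304,.0775,np.pi/2-.0725)
snap('scene','s14');pr([],'scene',['bridge_1'])
E
```

```text
t 41.6 grasp at [0.5963 0.3022 0.1428] rot [-3.140e+00  2.000e-03  1.494e+00] F [-0.1 -0.4 -1.7] w 0.0104
units [ 0.04 -0.04  1.63] turn -0.04
scene bridge_1 pt [ 0.62  -0.252 -0.004] 0.7
scene bridge_1 pt [0.595 0.304 0.132] 0.54
scene bridge_1 pt [0.591 0.137 0.058] 0.39
scene bridge_1 pt [ 0.58  -0.021  0.059] 0.36
```

Request:
play_rows(translation=[[0.04,-0.02,0.4],[0,0,0.5],[0,0,0.5],[0,0,0.22],[0,0,0],[0,0,0]], twist=[[0,0,0],[0,0,0],[0,0,0],[0,0,0],[0,0,0],[0,0,0]], gripper=[-1,-1,-1,-1,-1,-1])

```text
time: 42.35
tool_pos: [0.5922, 0.3057, 0.261]
ee_rot: [3.141, -0.0, 1.497]
wrist_force: [0.3, 0.5, 0.7]
width: 0.0104
finger_force: 30.0
```

Request:
play_rows(translation=[[0,0.05,0],[0,0.05,0],[0,0.03,0],[0,0,0],[0,0,0]], twist=[[0,0,0],[0,0,0],[0,0,0],[0,0,0],[0,0,0]], gripper=[-1,-1,-1,-1,-1])

```text
time: 42.85
tool_pos: [0.5979, 0.305, 0.2608]
ee_rot: [3.141, -0.0, 1.497]
wrist_force: [-0.6, 0.6, -0.2]
width: 0.0105
finger_force: 30.0
```

```bash
python3 - <<'E'
from look import *
go(.602,.304,.067,np.pi/2-.0725)
E
```

```text
t 42.9 grasp at [0.5979 0.305  0.0808] rot [ 3.141 -0.     1.497] F [-0.6  0.6 -0.2] w 0.0105
units [-0.02  0.1   0.34] turn -0.02
```

Request:
play_rows(translation=[[0,0.1,0],[0,0,0.1],[0,0,0.1],[0,0,0],[0,0,0]], twist=[[0,0,0],[0,0,0],[0,0,0],[0,0,0],[0,0,0]], gripper=[-1,-1,-1,-1,-1])

```text
time: 43.35
tool_pos: [0.6016, 0.3048, 0.2521]
ee_rot: [-3.141, 0.001, 1.497]
wrist_force: [0.5, 0.8, -0.4]
width: 0.0108
finger_force: 30.0
```

Request:
play_rows(translation=[[0,0,0.07],[0,0,0.05],[0,0,0],[0,0,0]], twist=[[0,0,0],[0,0,0],[0,0,0],[0,0,0]], gripper=[-1,-1,-1,-1])

```text
time: 43.75
tool_pos: [0.6017, 0.3048, 0.2478]
ee_rot: [-3.142, 0.0, 1.497]
wrist_force: [0.6, -0.1, -1.0]
width: 0.0103
finger_force: 30.0
```

Request:
play_rows(translation=[[0,0,0.04],[0,0,0],[0,0,0]], twist=[[0,0,0],[0,0,0],[0,0,0]], gripper=[-1,-1,-1])

```text
time: 44.05
tool_pos: [0.6018, 0.3048, 0.247]
ee_rot: [3.141, -0.0, 1.497]
wrist_force: [-1.9, -0.9, 3.4]
width: 0.0101
finger_force: 30.0
```

Contact came at the same height as the other two pairs. I'll release, retreat and check.

Request:
play_rows(translation=[[0,0,0],[0,0,0],[0,0,0],[0,0,0],[0,0,-0.1],[0,0,-0.3],[0,0,-0.6],[0,0,-0.6]], twist=[[0,0,0],[0,0,0],[0,0,0],[0,0,0],[0,0,0],[0,0,0],[0,0,0],[0,0,0]], gripper=[-0.4,-0.4,-0.4,-0.4,-0.4,-0.4,-0.4,-0.4])

```text
time: 44.85
tool_pos: [0.6017, 0.3047, 0.3115]
ee_rot: [-3.141, 0.0, 1.497]
wrist_force: [-0.2, 0.5, 0.3]
width: 0.0283
finger_force: 0.0
```

Request:
play_rows(translation=[[0,0,-0.8],[0,-0.8,-0.5],[0,-0.9,-0.5],[0,-0.9,0],[0,-0.9,0],[0,-0.9,0],[0,-0.9,0],[0,0,0]], twist=[[0,0,0],[0,0,0],[0,0,0],[0,0,0],[0,0,0],[0,0,0],[0,0,0],[0,0,0]], gripper=[-0.4,-0.4,-0.4,-0.4,0,0,0,0])

```text
time: 45.65
tool_pos: [0.387, 0.3207, 0.3841]
ee_rot: [3.141, -0.002, 1.5]
wrist_force: [1.1, 0.1, 0.2]
width: 0.0471
finger_force: 0.0
```

```bash
python3 - <<'E'
from look import *
for c in('scene','top'): snap(c,c+'15'); pr([],c,['bridge_1','can','caliper','wrench','slug','bolt'])
a=cv2.imread('pics/scene15.png')[80:380,230:430]; b=cv2.imread('pics/top15.png')[165:285,180:380]
b=np.vstack([b,cv2.imread('pics/top15.png')[160:340,380:580]])
cv2.imwrite('pics/c15.png',cv2.resize(np.hstack([a,b]),None,fx=2,fy=2,interpolation=cv2.INTER_CUBIC))
E
```

```text
scene bridge_1 pt [0.605 0.308 0.056] 0.86
scene bridge_1 pt [ 0.58  -0.02   0.056] 0.78
scene bridge_1 pt [0.586 0.134 0.057] 0.67
scene bridge_1 pt [ 0.559 -0.39  -0.001] 0.65
scene can pt [ 0.554 -0.392  0.009] 0.68
scene caliper pt [ 0.756 -0.098 -0.002] 0.63
scene wrench pt [ 0.522  0.555 -0.002] 0.59
scene slug pt [ 0.642 -0.023  0.014] 0.72
scene slug pt [ 0.58  -0.019  0.057] 0.66
scene bolt pt [ 0.662 -0.361 -0.002] 0.59
scene bolt pt [ 0.756 -0.099  0.001] 0.18
top bridge_1 pt [ 0.577 -0.018  0.053] 0.91
top bridge_1 pt [0.607 0.3   0.057] 0.88
top can pt [ 0.551 -0.387  0.009] 0.68
top can pt [ 0.557 -0.395 -0.002] 0.27
top caliper pt [ 0.752 -0.101  0.001] 0.68
top wrench pt [ 0.616 -0.252  0.001] 0.64
top wrench pt [0.52  0.556 0.002] 0.51
top slug pt [0.631 0.475 0.002] 0.74
top bolt pt [ 0.666 -0.361  0.001] 0.42
```

View pics/c15.png

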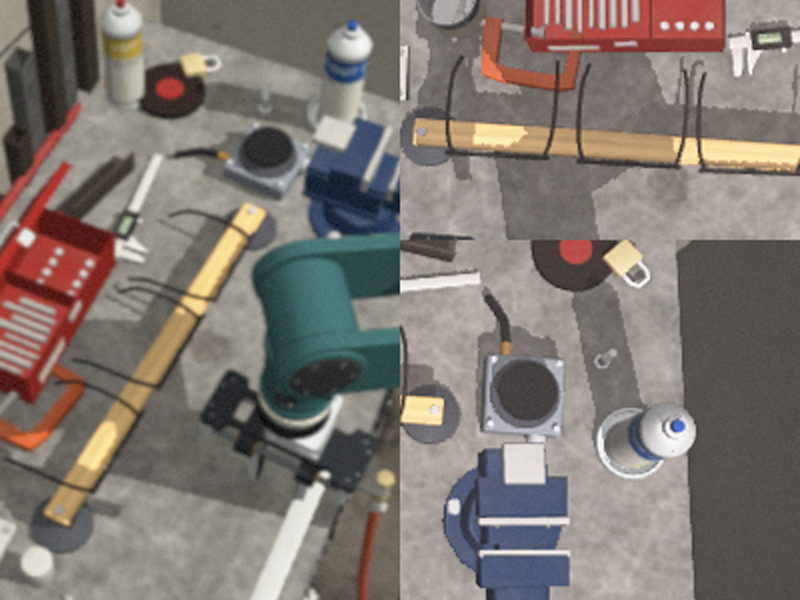

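All three pairs hang level across the bar, at crop (500,110), (635,115) and (740,115). The can stands in its dish at (640,445) and the other tools haven't moved. Handing in.

```bash
python3 -c "
from bench import robot
print(robot.close_job())"
```

```text
the job is handed in; nothing more can be done
None
```

The job is handed in after about 46 s of the 210 s allowed; no verdict was returned. The can was held fully down on the pad for over 4 s and is back upright in its dish. All three pairs of glasses hang level on the bar, and the other tools are where they were.

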